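Switch the solvent selector to the green line

ROBOT

A 6-joint arm with a two-finger parallel gripper is mounted at the origin on the work surface. World frame = base frame: x ahead of the robot, y to its left, z up, the work surface at z = 0. Lengths are in m, angles in rad, forces in N, time in s.
With the tool pointing down it reaches from about 0.35 to 0.975 m from the base axis. Payload 4.9 kg.
Tool frame: the origin (TCP) lies at the very end of the fingers, on their centre line; the grasp point (between the pads) lies manip.grip_point_offset behind it (manip.grip_point_offset is the distance from the TCP to the grasp point, in m); z points along the fingers, y is the line along which they close (so a half turn about z gives the same grasp; the last joint's range is limited). The gripper opens to 85 mm and grips with 20 to 120 N. Pads are 22 mm wide; open, the fingers measure 114 mm over their backs; the gripper's body (76 mm by 85 mm) begins 54 mm behind the grasp point. The pads swing forward as they close: fully open they stand 13 mm farther back than shut.
Start: joints at [-1.265, 0.053, 1.613, -0, 1.476, -0.119], TCP at [0.258, -0.569, 0.231] pointing down, gripper open.
Joint ranges: [-3.01, 3.01], [-1.01, 2.22], [0.06, 2.58], [-1.02, 4.17], [0.09, 2.62], [-3.14, 3.14]. Speed limits (rad/s): [2.57, 2.57, 3.14, 3.14, 3.14, 3.14].

INTERFACE

Orientations are given as a unit quaternion [w, x, y, z].
In Python, from plant import manip gives the robot as it stands.
- The arm moves only by the shell command python3 -m crank 'ROWS' [OPENING]. ROWS is JSON, a list of rows, each an object of numbers: "x", "y", "z": the shift along the tool's x, y, z in cm; "turn": the turn about the tool's z in rad. In form: [{"x": .., "y": .., "z": .., "turn": ..}, ...]. A call has 1 to 5 rows; each row shifts and turns the commanded pose from where the row before left it, along the tool's axes as they then stand; what a row does not reach is not made up. A row lasts 1/10 s, in which the tool goes at most 50 mm and 8.59 degrees, less where a joint would pass 70% of its speed; a pose out of reach is approached as far as the arm can. A call with a gripper value outside its range is refused whole. OPENING is the opening in per cent of the stroke, from 0 (shut) to 100 (fully open), set as the call begins (- or left out, the last holds). The fingers move at their own pace and stop on an object; the grip force is fixed at half the most. Time passes only in rows, so rows that do not move let the fingers close. It gives the time, the measured TCP pose, the force, the opening and the grip force at its end, in the units of the state.
- manip.state(): the state, without advancing time (a new reading comes with each control period).
- manip.grab_frame(name): name is "scene" or "top" or "wrist"; returns (picture, depth): 384x512x3 uint8, red, green, blue; 384x512 float32, m along the optical axis (not along the pixel's ray), 0 where there is no reading.
- manip.camera_model(name): a dict with "mtx" (3x3 intrinsics, pixels), "k1" (the pictures are not rectified: a ray, as slopes to the right and down, at radius r is drawn at 1 + k1 r^2 times it, then the intrinsics apply), "world_to_cam" (4x4, takes a point from world to camera coordinates). Camera axes: x right, y down, z forward; pixel columns grow to the right and rows downward; lengths in m; the calibration is good to about 2 mm. A picture is of the moment at which its call begins: read the wrist's pose just before it. camera_model takes no time and is no camera call; for the wrist camera it gives the pose at the moment of the call.
- manip.job_done(): hands the job in; it is judged then, once.
The state is a dict: "time": time; "joint_pos": joint angles; "joint_vel": joint speeds; "joint_efforts": joint torques, N m; "tool_pos": TCP position; "tool_rot": TCP orientation; "contact_force": force on the tool from outside, world axes, zero at the start; "ft_torque": the same for the moment, N m; "gripper_width": opening from 0.0 (shut) to 1.0 (fully open); "grasp_force": force on a finger pad.
Only numpy, scipy, OpenCV 4.12 (cv2) and the standard library are available. Lean on these libraries where they do the work, as an engineer would, in place of code of your own. Each camera call takes 0.05 s, during which the arm holds its last target. There are 200 camera calls.

TASK

Switch the chromatograph to the green solvent line: on the selector valve with the blue housing, turn the black knob so that its orange pointer stands over the green cap, going the shorter way round. The knob has no end stops, so choose the direction. Leave the similar valve with the grey housing as it is set, and let go of the knob.

Things in the scene. Friction and masses are not known exactly. Their poses are not given: they have to be found in the camera images.
- blue_valve_grip (a point): Black bar grip of the knob on the fixed round blue valve (156 mm across, top plate 40 mm above the table). Bar 54 long, 16 wide, top at 92 mm; below it a round foot 56 mm across, upper face at 50 mm. Point on the vertical turning axis, 76 mm above the table; x runs along the bar to the orange pointer, z up. No end stops or detents; friction about 0.06 N m holds it where left.
- blue_valve_pointer (a point): Tip of the thin orange pointer arm (6 mm wide, top 52 mm above the table) that turns with the blue valve's knob and sticks out along the bar on one side only; an orange stripe on the bar marks that side. Point 58 mm from the knob's axis, 50 mm above the table; it travels on a circle directly above the caps.
- green_cap: Green disc on the blue valve, the line wanted: 20 mm across, 5 mm high, fixed, origin at its underside's centre, 40 mm above the table, 58 mm from the knob's axis. Ten ports lie 36 degrees apart on that circle: four with caps (green, red, yellow, white in any order), six black marks. At the start it lies 25 to 85 degrees from the pointer, to either side.
- grey_valve_pointer (a point): Pointer tip of the other valve, a bystander of the same shape and size with a light grey housing and coloured caps of its own, one of them green. Its knob turns as easily and must stay as set. Point 58 mm from that knob's axis, 50 mm above the table; x points outward from the axis.
Not all that is in view belongs to the job. Leave any pink or red look-alike of the part that bears blue_valve_grip alone.

How it is judged:
At the end, for the whole second after the job is handed in: The blue valve's pointer tip stands over the green cap, within 11 mm of its centre seen from above (about 11 degrees), and the grey valve's pointer is within 10 mm of where it began (horizontal distance between blue_valve_pointer and green_cap below 0.011 m and distance of grey_valve_pointer from where it was at the start of the episode below 0.01 m); the robot touches nothing.
It fails at once if the blue valve's knob is turned the long way round (its pointer goes more than about 100 degrees away from the green cap) (horizontal distance between blue_valve_pointer and green_cap above 0.09 m).
It fails at once if the grey valve's knob is turned (its pointer tip moves more than 15 mm) (distance of grey_valve_pointer from where it was at the start of the episode above 0.015 m).
It also fails if it takes over 29 s, if anything falls off the work surface, if the arm or the gripper's body presses on something with over 40 N, if the wrist force passes 120 N, or if a joint passes its speed limit or range.

## Working session

There is one attempt and no reset: what is moved stays moved. The work goes in short steps, Python scripts to look and compute and a shell command to move; the robot and the scene stay as the last step left them, time stands still between calls to the robot, and variables do not carry over. Pictures are saved under pics/ and viewed, at most 10 in all, crops included, and the job is handed in when it is done.

```bash
mkdir -p pics
cat > h.py <<'E'
import numpy as np, cv2
from plant import manip
def grab(n):
    m=manip.camera_model(n); p,d=manip.grab_frame(n); return p,d,m
def ray(m,u,v):
    K=np.array(m["mtx"]);T=np.array(m["world_to_cam"])
    q=cv2.undistortPoints(np.array([[[u,v]]],float),K,np.array([m["k1"],0,0,0,0.]))[0,0]
    R=T[:3,:3]; return -R.T@T[:3,3], R.T@np.array([q[0],q[1],1.])
def at_depth(m,u,v,d): o,r=ray(m,u,v); return o+r*d
def at_z(m,u,v,z): o,r=ray(m,u,v); return o+r*(z-o[2])/r[2]
def save(p,n): cv2.imwrite('pics/'+n,cv2.cvtColor(p,cv2.COLOR_RGB2BGR))
E
python3 - <<'E'
from h import *
import pickle
ps={}
for n in("scene","top"):
    p,d,m=grab(n); ps[n]=(p,d,m); save(p,n+'.png')
pickle.dump(ps,open('f.pkl','wb'))
s=manip.state(); print(s, manip.grip_point_offset)
E
```

```text
{'time': 0.1, 'joint_pos': array([-1.26502887e+00,  5.33068572e-02,  1.61416844e+00,  3.66740975e-06,
        1.47601891e+00, -1.18977525e-01]), 'joint_vel': array([ 2.60640722e-04, -6.59154538e-04, -1.12250919e-03,  3.55539235e-05,
       -2.52112681e-03,  5.08333855e-04]), 'joint_efforts': array([ 1.10482510e-03, -3.94901276e+01, -3.71363640e+01, -1.10300027e-04,
        3.92169823e-03, -1.03636012e-05]), 'tool_pos': array([ 0.25739546, -0.56890752,  0.23016902]), 'tool_rot': array([-9.46800168e-04,  9.77533188e-01,  2.10779416e-01, -8.68510755e-05]), 'contact_force': array([-0.33757285,  0.1697165 , -0.2660068 ]), 'ft_torque': array([-0.01378814, -0.00512993, -0.04639061]), 'grasp_force': 0.0, 'gripper_width': 0.9995998281045267} 0.0187
```

View pics/top.png

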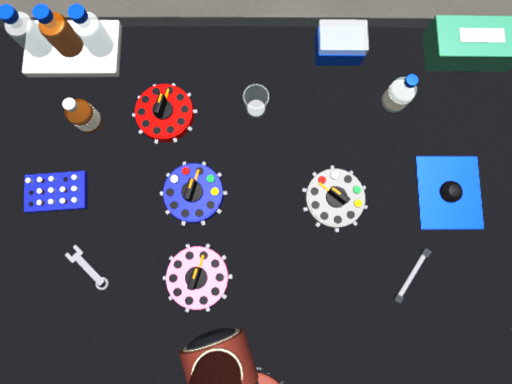

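View pics/scene.png

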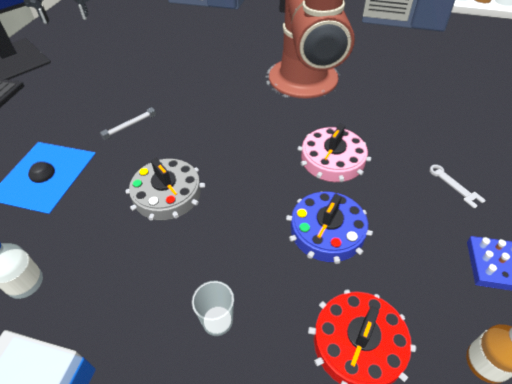

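The candidates for the target are the blue valve at top (193,192) / scene (330,222), grey at (336,197), red at (164,111) and pink at (197,278). I choose the blue one. Next I take a close crop and measure it by colour from both views.

Run:
```python
from h import *
import pickle
ps=pickle.load(open('f.pkl','rb'))
def blobs(p,box,name,hs):
    u0,v0,u1,v1=box; hsv=cv2.cvtColor(p,cv2.COLOR_RGB2HSV)
    M=np.zeros(p.shape[:2],np.uint8); M[v0:v1,u0:u1]=cv2.inRange(hsv,hs[0],hs[1])[v0:v1,u0:u1]
    n,l,st,c=cv2.connectedComponentsWithStats(M); i=1+np.argmax(st[1:,4]); return c[i],st[i,4],l==i
cols={'blue':((110,120,60),(130,255,255)),'green':((45,100,80),(85,255,255)),'orange':((10,150,120),(22,255,255))}
boxes={'top':(158,155,232,228),'scene':(283,185,377,265)}
out=[]
for n,b in boxes.items():
    p,d,m=ps[n]
    out.append(cv2.resize(p[b[1]:b[3],b[0]:b[2]],(390,390),interpolation=cv2.INTER_CUBIC))
    for k,h in cols.items():
        c,a,M=blobs(p,b,k,h); dd=np.median(d[M&(d>0)])
        print(n,k,c.round(1),a,'depth pt',at_depth(m,*c,dd).round(4), 'z.045',at_z(m,*c,.045).round(4),'z.052',at_z(m,*c,.052).round(4))
save(np.hstack(out),'crop.png')
# two-view triangulation of green
(c1,_,_),(c2,_,_)=[blobs(ps[n][0],boxes[n],'g',cols['green']) for n in boxes]
o1,r1=ray(ps['top'][2],*c1);o2,r2=ray(ps['scene'][2],*c2)
t=np.linalg.lstsq(np.c_[r1,-r2],o2-o1,rcond=None)[0];print('tri green',o1+r1*t[0],o2+r2*t[1])
```

```text
top blue [192.7 193.6] 1967 depth pt [0.5505 0.1452 0.0386] z.045 [0.5495 0.1441 0.045 ] z.052 [0.5483 0.143  0.052 ]
top green [210.1 178. ] 44 depth pt [0.5904 0.1004 0.0439] z.045 [0.5902 0.1003 0.045 ] z.052 [0.5888 0.0995 0.052 ]
top orange [189.  183.7] 11 depth pt [0.5666 0.1465 0.0914] z.045 [0.5752 0.1543 0.045 ] z.052 [0.5739 0.1531 0.052 ]
scene blue [328.5 228.1] 2908 depth pt [0.5808 0.1502 0.0392] z.045 [0.585  0.1501 0.045 ] z.052 [0.5901 0.1498 0.052 ]
scene green [304.1 226.9] 69 depth pt [0.5932 0.1026 0.0441] z.045 [0.5938 0.1026 0.045 ] z.052 [0.5988 0.1029 0.052 ]
scene orange [330.4 207.2] 26 depth pt [0.5694 0.1458 0.0913] z.045 [0.5316 0.147  0.045 ] z.052 [0.5373 0.1468 0.052 ]
tri green [0.59105591 0.10078691 0.04066588] [0.59077153 0.10243273 0.04079588]
```

View pics/crop.png

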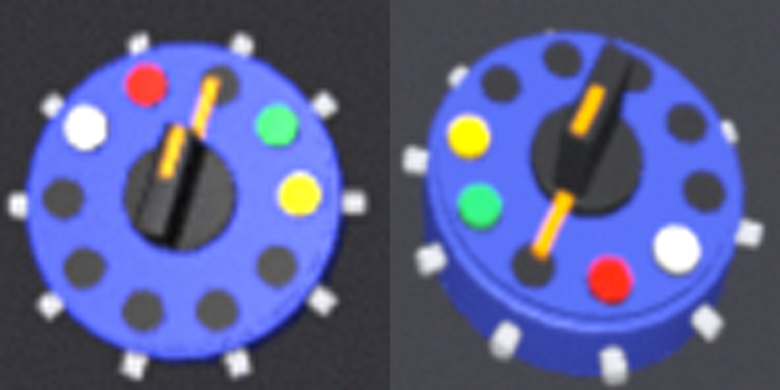

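The crop confirms the blue housing. In the top crop the orange pointer tip is at (213,78), the green cap at (277,125) and the knob axis at about (181,197). Green lies about 37° clockwise seen from above. The axis comes out near (0.554, 0.145), which puts green 57 mm away and matches the given 58. I'm moving above it.

```bash
R='python3 -m crank'
$R '[{"x":3.3,"y":-3.1},{"x":3.3,"y":-3.1},{"x":3.3,"y":-3.1},{"x":3.3,"y":-3.1},{"x":3.3,"y":-3.1}]' 100
$R '[{"x":3.3,"y":-3.1},{"x":3.3,"y":-3.1},{"x":3.3,"y":-3.1},{"x":3.3,"y":-3.1},{"x":3.3,"y":-3.1}]'
$R '[{"x":3.3,"y":-3.1},{"x":3.3,"y":-3.1},{"x":3.3,"y":-3.1},{"x":3.3,"y":-3.1},{"x":3.3,"y":-3.1}]'
$R '[{"x":3.3,"y":-3.1},{"x":3.3,"y":-3.1},{"turn":0.14},{"turn":0.14},{"turn":0.14}]'
$R '[{"turn":0.14},{"turn":0.14},{},{},{}]'
python3 - <<'E'
from h import *
import pickle
print(manip.state()['joint_pos'].round(3))
p,d,m=grab('wrist'); pickle.dump((p,d,m),open('w.pkl','wb')); save(p,'w.png'); print(np.linalg.inv(m['world_to_cam']).round(3))
E
```

```text
[-1.265  0.053  1.614  0.     1.476 -0.119]
[[ 0.413 -0.877 -0.245  0.319]
 [-0.911 -0.398 -0.108 -0.541]
 [-0.002  0.268 -0.964  0.372]
 [ 0.     0.     0.     1.   ]]schema error: expected keys x, y, z, turn
schema error: expected keys x, y, z, turn
schema error: expected keys x, y, z, turn
schema error: expected keys x, y, z, turn
schema error: expected keys x, y, z, turn
```

View pics/w.png

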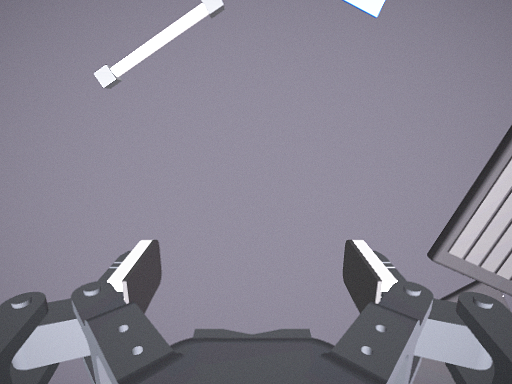

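All four keys are required, so the rows were refused and nothing moved. The wrist picture shows the fingers at the bottom, with the view ahead along tool +x. I'm sending the rows again, one call at first.

```bash
python3 -m crank '[{"x":3.3,"y":-3.1,"z":0,"turn":0},{"x":3.3,"y":-3.1,"z":0,"turn":0},{"x":3.3,"y":-3.1,"z":0,"turn":0},{"x":3.3,"y":-3.1,"z":0,"turn":0},{"x":3.3,"y":-3.1,"z":0,"turn":0}]' 100
```

```text
time: 0.65
tool_pos: [0.3443, -0.3584, 0.2309]
tool_rot: [-0.0, 0.978, 0.211, 0.0]
contact_force: [-0.4, -0.5, 0.4]
gripper_width: 1.004
grasp_force: 0.0
```

```bash
python3 -m crank '[{"x":3.3,"y":-3.1,"z":0,"turn":0},{"x":3.3,"y":-3.1,"z":0,"turn":0},{"x":3.3,"y":-3.1,"z":0,"turn":0},{"x":3.3,"y":-3.1,"z":0,"turn":0},{"x":3.3,"y":-3.1,"z":0,"turn":0}]'
python3 -m crank '[{"x":3.3,"y":-3.1,"z":0,"turn":0},{"x":3.3,"y":-3.1,"z":0,"turn":0},{"x":3.3,"y":-3.1,"z":0,"turn":0},{"x":3.3,"y":-3.1,"z":0,"turn":0},{"x":0,"y":0,"z":0,"turn":0.14}]'
python3 -m crank '[{"x":0,"y":0,"z":0,"turn":0.14},{"x":0,"y":0,"z":0,"turn":0.14},{"x":0,"y":0,"z":0,"turn":0.14},{"x":0,"y":0,"z":0,"turn":0.14},{"x":0,"y":0,"z":0,"turn":0}]'
python3 - <<'E'
from h import *
import pickle
print(manip.state()['joint_pos'].round(3))
p,d,m=grab('wrist'); pickle.dump((p,d,m),open('w.pkl','wb')); save(p,'w2.png')
E
```

```text
time: 1.15
tool_pos: [0.4307, -0.1491, 0.2311]
tool_rot: [0.0, 0.978, 0.211, 0.0]
contact_force: [0.4, -0.2, -0.5]
gripper_width: 1.003
grasp_force: 0.0
time: 1.65
tool_pos: [0.5003, 0.0208, 0.2309]
tool_rot: [-0.001, 0.99, 0.143, -0.0]
contact_force: [-0.5, -1.0, 0.2]
gripper_width: 1.004
grasp_force: 0.0
time: 2.15
tool_pos: [0.4994, 0.0165, 0.2309]
tool_rot: [0.0, 0.991, -0.137, -0.0]
contact_force: [-0.1, 0.5, 0.6]
gripper_width: 0.999
grasp_force: 0.0
[-0.116 -0.253  1.898  0.     1.498  1.73 ]
```

View pics/w2.png

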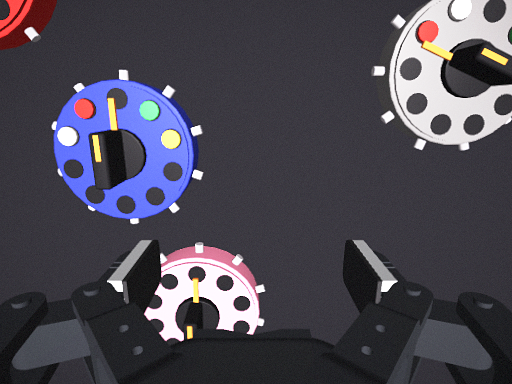

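The wrist view shows the blue knob at about (118,156), pointer tip at (111,98), green cap at (149,111), red (85,108), white (67,136) and yellow (171,139). Next I work out the geometry.

Run:
```python
from h import *
import pickle
from scipy.optimize import least_squares
p,d,m=pickle.load(open('w.pkl','rb'))
caps=[(149,111),(85,108),(67,136),(171,139)]
P=np.array([at_z(m,*c,.045)[:2] for c in caps])
r=least_squares(lambda a:np.hypot(*(P-a).T)-.058,[.55,.145]); C=r.x
print('C',C,'res mm',(r.fun*1e3).round(1))
for c in caps: print(at_depth(m,*c,d[c[1],c[0]]).round(4))
ang=lambda q:np.degrees(np.arctan2(*(np.array(q)[:2]-C)[::-1]))
print('cap angs',[ang(q) for q in P])
hsv=cv2.cvtColor(p,cv2.COLOR_RGB2HSV); M=cv2.inRange(hsv,(10,140,120),(24,255,255)); M[:,200:]=0; M[:90]=0;M[225:]=0
n,l,st,c=cv2.connectedComponentsWithStats(M)
for i in range(1,n):
    if st[i,4]<15: continue
    vs,us=np.where(l==i); z=at_depth(m,*c[i],np.median(d[l==i]))
    W=np.array([at_z(m,u,v,z[2])[:2] for u,v in zip(us,vs)]); w=np.linalg.svd(W-W.mean(0))[2][0]
    k=W[np.argmax(np.hypot(*(W-C).T))]
    print('orange',c[i].round(1),st[i,4],z.round(4),'ctr ang',ang(z),'axis',np.degrees(np.arctan2(w[1],w[0])),'r max',np.hypot(*(k-C)))
# bar top: dark pixels with height near .092
W=[]
for v in range(110,200):
    for u in range(70,150):
        q=at_depth(m,u,v,d[v,u])
        if .088<q[2]<.096: W.append(q)
W=np.array(W); w,s=np.linalg.svd(W[:,:2]-W[:,:2].mean(0))[2][0],len(W); print('bar',W.mean(0),s,np.degrees(np.arctan2(w[1],w[0])))
st=manip.state(); T=st['tool_pos']; q=st['tool_rot']; h=2*np.arctan2(q[2],q[1]); dx=C-T[:2]
print('T',T,'head',np.degrees(h),'shift x,y cm',100*dx@[np.cos(h),np.sin(h)],100*dx@[np.sin(h),-np.cos(h)])
```

```text
C [0.55375838 0.14870487] res mm [-0.3  0.1  0.2  0.5]
[0.5882 0.1024 0.0454]
[0.6094 0.1658 0.0444]
[0.5882 0.1962 0.0443]
[0.5548 0.0907 0.0433]
cap angs [np.float64(-53.26350190540327), np.float64(16.79312078575434), np.float64(53.85171630704507), np.float64(-88.89365653995712)]
bar [0.55547772 0.14759222 0.09114975] 995 164.4338735028966
T [0.49944605 0.01643155 0.23098858] head -15.609126184503383 shift x,y cm 1.6718073805245988 -14.200903921534168
```

Bar axis is −15.6°, matching the tool heading, and its top at 91 mm matches the stated 92. Green is at about −54°, so the turn is about +0.67 rad (clockwise). I'll shift over it, check, then descend.

```bash
python3 -m crank '[{"x":0.6,"y":-4.7,"z":0,"turn":0},{"x":0.6,"y":-4.7,"z":0,"turn":0},{"x":0.6,"y":-4.7,"z":0,"turn":0},{"x":0,"y":0,"z":4,"turn":0},{"x":0,"y":0,"z":3,"turn":0}]' 100
python3 -m crank '[{"x":0,"y":0,"z":0,"turn":0},{"x":0,"y":0,"z":0,"turn":0}]'
python3 - <<'E'
from h import *
p,d,m=grab('wrist'); save(p,'w3.png')
T=manip.state(); print(T['joint_pos'].round(3)); g=T['tool_pos'].copy()
def proj(q):
    X=np.array(m["world_to_cam"])@np.r_[q,1]
    s=X[:2]/X[2]; s=s*(1+m["k1"]*(s@s)); return (np.array(m["mtx"])@np.r_[s,1])[:2].round(0)
print('TCP axis at bar top px',proj([g[0],g[1],.092]),'C',proj([.5546,.148,.092]))
E
```

```text
time: 2.7
tool_pos: [0.5556, 0.1487, 0.1603]
tool_rot: [-0.0, 0.991, -0.134, 0.0]
contact_force: [0.3, -0.5, -0.4]
gripper_width: 1.0
grasp_force: 0.0
time: 2.9
tool_pos: [0.555, 0.1471, 0.1612]
tool_rot: [0.0, 0.991, -0.136, -0.001]
contact_force: [1.0, -0.5, 1.2]
gripper_width: 1.004
grasp_force: 0.0
[ 0.129 -0.015  1.798  0.     1.357  1.974]
TCP axis at bar top px [252. 201.] C [251. 203.]
```

View pics/w3.png

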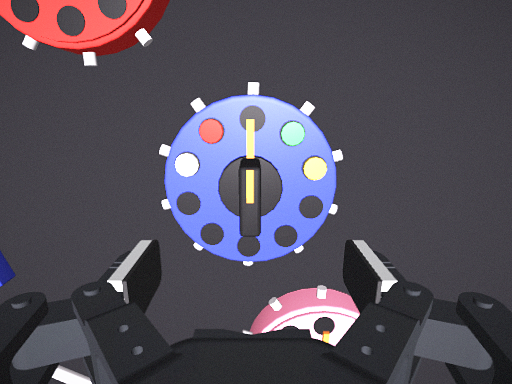

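The bar is centred under the tool (bar top centre about (250,200) against the predicted (252,201)) and parallel to it. I'll descend and close.

```bash
python3 -m crank '[{"x":0,"y":0,"z":3.4,"turn":0},{"x":0,"y":0,"z":3.4,"turn":0},{"x":0,"y":0,"z":2.4,"turn":0},{"x":0,"y":0,"z":1.0,"turn":0},{"x":0,"y":0,"z":0,"turn":0}]'
python3 -m crank '[{"x":0,"y":0,"z":0,"turn":0},{"x":0,"y":0,"z":0,"turn":0},{"x":0,"y":0,"z":0,"turn":0},{"x":0,"y":0,"z":0,"turn":0},{"x":0,"y":0,"z":0,"turn":0}]' 5
python3 -m crank '[{"x":0,"y":0,"z":0,"turn":0},{"x":0,"y":0,"z":0,"turn":0},{"x":0,"y":0,"z":0,"turn":0},{"x":0,"y":0,"z":0,"turn":0},{"x":0,"y":0,"z":0,"turn":0}]'
```

```text
time: 3.45
tool_pos: [0.5556, 0.1469, 0.0597]
tool_rot: [-0.0, 0.991, -0.137, -0.0]
contact_force: [0.4, 0.4, 0.5]
gripper_width: 0.997
grasp_force: 0.0
time: 3.95
tool_pos: [0.556, 0.1483, 0.0603]
tool_rot: [-0.001, 0.991, -0.137, 0.001]
contact_force: [-1.2, 0.1, -0.6]
gripper_width: 0.175
grasp_force: 59.0
time: 4.45
tool_pos: [0.556, 0.1482, 0.0602]
tool_rot: [-0.001, 0.991, -0.137, 0.001]
contact_force: [-0.1, 4.9, 3.3]
gripper_width: 0.175
grasp_force: 60.0
```

Gripped: the opening is 0.175 (about 15 mm, bar 16) with low side force. Now I turn clockwise.

```bash
python3 -m crank '[{"x":0,"y":0,"z":0,"turn":0.1},{"x":0,"y":0,"z":0,"turn":0.1},{"x":0,"y":0,"z":0,"turn":0.1},{"x":0,"y":0,"z":0,"turn":0},{"x":0,"y":0,"z":0,"turn":0}]'
```

```text
time: 4.95
tool_pos: [0.5559, 0.148, 0.0602]
tool_rot: [-0.001, 0.959, -0.283, 0.0]
contact_force: [-0.1, 5.5, 4.0]
gripper_width: 0.183
grasp_force: 60.1
```

```bash
python3 -m crank '[{"x":0,"y":0,"z":0,"turn":0.1},{"x":0,"y":0,"z":0,"turn":0.1},{"x":0,"y":0,"z":0,"turn":0.1},{"x":0,"y":0,"z":0,"turn":0.07},{"x":0,"y":0,"z":0,"turn":0}]'
python3 -m crank '[{"x":0,"y":0,"z":0,"turn":0},{"x":0,"y":0,"z":0,"turn":0},{"x":0,"y":0,"z":0,"turn":0}]'
python3 - <<'E'
from h import *
p,d,m=grab('wrist'); save(p,'w4.png')
E
```

```text
time: 5.45
tool_pos: [0.5557, 0.1479, 0.0602]
tool_rot: [-0.001, 0.891, -0.455, 0.0]
contact_force: [-0.6, 5.3, 5.4]
gripper_width: 0.181
grasp_force: 60.3
time: 5.75
tool_pos: [0.5557, 0.1479, 0.0602]
tool_rot: [-0.001, 0.891, -0.454, 0.0]
contact_force: [-0.4, 4.4, 5.7]
gripper_width: 0.18
grasp_force: 60.3
```

View pics/w4.png

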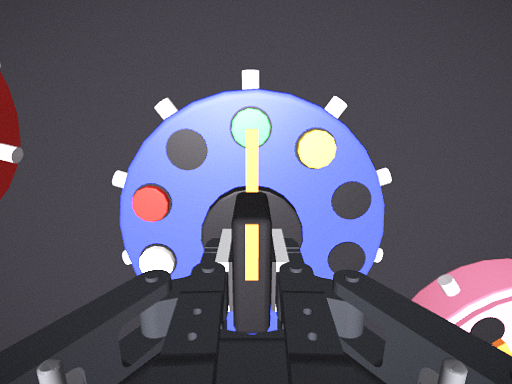

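The pointer tip at (252,128) is centred on the green cap (251,128). I'll release and lift.

```bash
python3 -m crank '[{"x":0,"y":0,"z":0,"turn":0},{"x":0,"y":0,"z":0,"turn":0},{"x":0,"y":0,"z":0,"turn":0},{"x":0,"y":0,"z":0,"turn":0},{"x":0,"y":0,"z":0,"turn":0}]' 100
python3 -m crank '[{"x":0,"y":0,"z":0,"turn":0},{"x":0,"y":0,"z":-2,"turn":0},{"x":0,"y":0,"z":-4,"turn":0},{"x":0,"y":0,"z":-4,"turn":0},{"x":0,"y":0,"z":-2,"turn":0}]'
python3 -m crank '[{"x":0,"y":0,"z":0,"turn":0},{"x":0,"y":0,"z":0,"turn":0},{"x":0,"y":0,"z":0,"turn":0}]'
python3 - <<'E'
from h import *
p,d,m=grab('wrist'); save(p,'w5.png')
E
```

```text
time: 6.3
tool_pos: [0.5551, 0.147, 0.0591]
tool_rot: [0.0, 0.89, -0.455, -0.0]
contact_force: [-0.1, -0.5, -1.1]
gripper_width: 0.994
grasp_force: 0.0
time: 6.8
tool_pos: [0.5571, 0.1474, 0.1838]
tool_rot: [-0.002, 0.89, -0.455, 0.002]
contact_force: [-0.0, 0.2, 0.6]
gripper_width: 1.002
grasp_force: 0.0
time: 7.1
tool_pos: [0.5541, 0.147, 0.1771]
tool_rot: [0.001, 0.89, -0.455, -0.001]
contact_force: [-0.2, 0.4, -0.5]
gripper_width: 1.0
grasp_force: 0.0
```

View pics/w5.png

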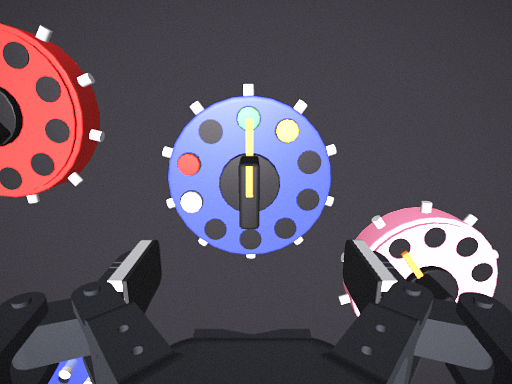

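The pointer tip (249,119) stands over the green cap (249,118), and the gripper is clear. I'm handing in.

```bash
python3 -c "
from plant import manip
print(manip.job_done())"
```

```text
the job is handed in; nothing more can be done
None
```

I turned the blue valve's knob about 38° clockwise (the shorter way) so its pointer stands over the green cap, let go of the knob without going near the grey valve, and handed in; no verdict was returned.

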